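# Swing the magnifier to the brass sword guard

### The arm

A 6-joint arm with a two-finger parallel gripper is mounted at the origin on the work surface. World frame = base frame: x ahead of the robot, y to its left, z up, the work surface at z = 0. Lengths are in m, angles in degrees, forces in N, time in s.
With the tool pointing down it reaches from about 0.25 to 0.725 m from the base axis. Payload 9.7 kg.
Tool frame: the origin (TCP) lies between the finger pads; the fingertips stand 19 mm ahead of it and the grasp point (between the pads) is the TCP; z points along the fingers, y is the line along which they close (so a half turn about z gives the same grasp; the last joint's range is limited). The gripper opens to 85 mm and grips with 20 to 120 N. Pads are 22 mm wide; open, the fingers measure 114 mm over their backs; the gripper's body (76 mm by 85 mm) begins 54 mm behind the grasp point. The pads swing forward as they close: fully open they stand 13 mm farther back than shut.
Start: joints at [64.286, 4.979, 10.078, 95.1, 0, 90], TCP at [0.239, 0.496, 0.228] pointing down, gripper open.
Joint ranges: [-179.16, 179.16], [-48.56, 103.87], [-65.8, 70.77], [-126.05, 130.52], [-82.76, 87.17], [-180, 180]. Speed limits (degrees/s): [127.2, 127.2, 147.25, 180, 180, 180].

### API

Orientations are given as [roll, pitch, yaw] about the fixed x, y, z axes, in that order (R = Rz(yaw) Ry(pitch) Rx(roll)).
In Python, from workcell import telemetry, camera, calibration, workorder gives the robot as it stands.
- The arm moves only by the tool play_rows, never from a script. Its argument "increments" is a list of rows, each a list of 3 entries, a list of its own where there are three numbers: the shift along the tool's x, y, z in mm, then the turn, a rotation vector about the tool's x, y, z in degrees, then the closure, from 0 (fully open) to 1 (shut). In form: [[[x, y, z], [ax, ay, az], jaw], ...]. A call has 1 to 20 rows; each row is the pose to reach, as a shift and turn from the pose commanded when the call began, along the tool's axes at that moment; what a row does not reach only later rows make up. A row lasts 1/10 s, in which the tool goes at most 50 mm and 8.59 degrees, less where a joint would pass 70% of its speed; a pose out of reach is approached as far as the arm can. A call with a gripper value outside its range is refused whole. The fingers move at their own pace and stop on an object; "grip_force" is the grip in N (left out, the last holds). Time passes only in rows, so rows that repeat a pose let the fingers close. It gives the time, the measured TCP pose, the force, the opening and the grip force at its end, in the units of the state.
- telemetry.get_obs(): the state, without advancing time (a new reading comes with each control period).
- camera(name): name is "scene" or "top"; returns (picture, depth): 480x640x3 uint8, red, green, blue; 480x640 float32, m along the optical axis (not along the pixel's ray), 0 where there is no reading.
- calibration(name): a dict with "vertical_fov" (degrees; the focal length in pixels is half the picture's height over the tangent of half this angle, whatever the lens; pixels are square), "cx", "cy" (the principal point, pixels), "rvec" (rotation vector, rad) and "tvec" (3), from world to camera coordinates, as OpenCV has them. Camera axes: x right, y down, z forward; pixel columns grow to the right and rows downward; lengths in m; the calibration is good to about 2 mm. A picture is of the moment at which its call begins. calibration takes no time and is no camera call.
- workorder.job_done(): hands the job in; it is judged then, once.
The state is a dict: "time": time; "q": joint angles; "qd": joint speeds; "joint_efforts": joint torques, N m; "ee_pos": TCP position; "tcp_rot": TCP orientation; "wrist_force": force on the tool from outside, world axes, zero at the start; "torque": the same for the moment, N m; "opening": finger opening in m; "grasp_force": force on a finger pad.
Only numpy, scipy, OpenCV 4.12 (cv2) and the standard library are available. Lean on these libraries where they do the work, as an engineer would, in place of code of your own. Each camera call takes 0.05 s, during which the arm holds its last target. There are 200 camera calls.

### The job

The magnifier arm on the collector's table is locked by a spring pin. Hook a fingertip under the red pull ring, lift the pin, swing the arm just one notch so that the lens stands over the brass-coloured guard, and let the pin spring fully down into that notch. Handle the ring gently, do not let the arm run on to a farther notch, and leave the guards and everything else on the table where they lie.

Things in the scene. Friction and masses are not known exactly. Their poses are not given: they have to be found in the camera images.
- stand: Fixed magnifier stand. Origin on the table on the vertical pivot axis; x points from the pivot away from the robot, along the middle of the index arc to the guard tray. The steel arc, 135 to 165 mm from the axis, top 60 mm above the table, has five radial notches 11.5 mm wide at -0.8, -0.4, 0, 0.4, 0.8 rad. The tray, 10 mm high, carries three guards 240 mm from the axis, at -0.4, 0 and 0.4 rad.
- pivot (a point): On the pivot axis at mid height of the arm, 79 mm above the table (hub top 94 mm, 40 mm diameter). The brass arm bar, 22 mm wide, top 83 mm above the table, turns about it and reaches away from the robot: the index pin with its ring is 150 mm out, the lens 240 mm out.
- swing (a joint): Angle of the arm relative to the stand, rad, counter-clockwise from above positive; 0 = middle notch, where it starts locked, next notches at +0.4 and -0.4. At angle q, in the stand's axes, the pin is at (150 cos q, 150 sin q) mm and the lens at (240 cos q, 240 sin q) mm. Light friction, 0.06 N m; with the pin up the arm stays where it is left.
- pin (a joint): Height of the spring index pin, m: 0 = fully down in a notch, locking the arm (about 0.013 rad of play each way). The rounded 8 mm tip clears the arc at 0.011; end stop at 0.022. Pulling up takes 3.6 N at 0, 5.5 N at 0.016. Let down between notches, it rides on the arc at 0.011 and drops in by itself when the arm is pushed on, by the ring, to a notch.
- ring (a point): Centre of the opening of the red pull ring on the pin, 149 mm above the table, 161 mm from the pivot axis with the pin down. A loop of 7 mm round bar facing along the arm, opening 57 mm wide, 46 mm high, leaning 0.42 rad: its top bar is 24 mm above and 11 mm farther from the pivot than this point, its bottom bar the reverse. Behind it: free down to the arm. Its x axis points to the lens.
- lens (a point): Centre of the round lens (brass rim 90 mm outside diameter, clear glass) at the arm's far end, 79 mm above the table.
- brass_guard: Brass-coloured round sword guard, 76 mm diameter, 6 mm thick, loose on the tray one notch to one side of the lens; origin centre of its underside.
- dark_guard: Near-black sword guard, 76 mm diameter, 6 mm thick, loose on the tray one notch to the other side of the lens; origin centre of its underside.
- steel_guard: Grey steel sword guard, 76 mm diameter, 6 mm thick, loose on the tray under the lens at the start; origin centre of its underside.
- front_guard: Black guard with gold rim and dots, 76 mm diameter, 6 mm thick, loose on the green mat right of the stand's foot; origin centre of its underside.
- box_a: Open pale wooden box 110 x 160 x 45 mm with two fittings, loose, on the robot's left; origin centre of its underside.
- box_b: Lidded pale wooden box 122 x 192 x 46 mm, loose, on the robot's right; origin centre of its underside.
- ferrule: Brass ring ferrule, 38 mm diameter, 12 mm high, loose on the mat at the left; origin centre of its underside.
- cup: Blue ceramic tea cup, 72 mm diameter, 65 mm high, loose at the right; origin centre of its underside.
Mind the look-alikes: they are no part of the job. Leave any blue look-alike of the brass_guard alone.

How it is judged (in metres and radians):
On the way, in this order (a step that is already met when the one before it is completed fails the run):
1. the pin is lifted clear of the middle notch (value of joint pin above 0.0105 m and horizontal distance between lens and brass_guard above 0.05 m), for 0.1 s.
2. the lens is over the brass guard and the pin is down in that notch (value of joint pin below 0.0025 m and horizontal distance between lens and brass_guard below 0.018 m), for 0.2 s.
At the end, for the whole second after the job is handed in: The pin is fully down (within 2.5 mm) in the notch next to the middle one (arm within 0.04 rad of 0.4 either side), the lens is within 18 mm of straight above the brass guard's centre, and the arm is at rest (all of step 2 and (value of joint swing between 0.36 and 0.44 rad or value of joint swing between -0.44 and -0.36 rad) and velocity of joint swing between -0.05 and 0.05 rad/s); the robot touches nothing.
It fails at once if the arm runs on to a farther notch (0.3 rad past the next one) (value of joint swing above 0.7 rad or value of joint swing below -0.7 rad).
It fails at once if the fingers press on the stand or its ring with more than 35 N (contact force between the fingers and stand above 35 N).
It fails at once if a guard on the tray is moved or lifted by more than 10 mm (distance of any of brass_guard, dark_guard, steel_guard from where it was at the start of the episode above 0.01 m).
It fails at once if something else on the table is moved or lifted by more than 15 mm (distance of any of front_guard, box_a, box_b, ferrule, cup from where it was at the start of the episode above 0.015 m).
It also fails if it takes over 64 s, if anything falls off the work surface, if the arm or the gripper's body presses on something with over 40 N, if the wrist force passes 120 N, or if a joint passes its speed limit or range.

## Working session

There is one attempt and no reset: what is moved stays moved. The work goes in short steps, Python scripts to look and compute and a tool call to move; the robot and the scene stay as the last step left them, time stands still between calls to the robot, and variables do not carry over. Pictures are saved under pics/ and viewed, at most 10 in all, crops included, and the job is handed in when it is done.

Besides the shell and the picture viewer there is one more tool, called after "Call:" as a command line: name --argument value ..., lists and objects as JSON in quotes. play_rows: Moves the arm, as the interface text tells. Its arguments: {"type":"object","properties":{"increments":{"type":"array"},"grip_force":{"type":"number"}},"required":["increments"]}

```bash
mkdir -p pics
cat > h.py <<'E'
import numpy as np, cv2
from workcell import telemetry, camera, calibration, workorder
from scipy.spatial.transform import Rotation as Ro
def cal(n):
    c=calibration(n); f=240/np.tan(np.radians(c["vertical_fov"])/2)
    K=np.array([[f,0,c["cx"]],[0,f,c["cy"]],[0,0,1]]); R=cv2.Rodrigues(np.array(c["rvec"],float))[0]
    return K,R,np.array(c["tvec"],float).ravel(),c
def ray(n,uv,z):
    K,R,t,_=cal(n); o=-R.T@t; d=R.T@np.linalg.inv(K)@np.array([uv[0],uv[1],1.]); return o+d*(z-o[2])/d[2]
def pts(n,dep):
    K,R,t,_=cal(n); v,u=np.mgrid[:480,:640]
    c=np.stack([(u-K[0,2])/K[0,0]*dep,(v-K[1,2])/K[1,1]*dep,dep],-1); return (c-t)@R
def proj(n,p):
    K,R,t,_=cal(n); c=K@(R@np.array(p,float)+t); return c[:2]/c[2]
def save(n,name):
    im,d=camera(n); cv2.imwrite(f"pics/{name}.png",im[:,:,::-1]); np.savez(f"pics/{name}.npz",im=im,d=d); return im,d
E
python3 - <<'E'
from h import *
for n in("scene","top"):
    save(n,n+"0"); K,R,t,c=cal(n); print(c, -R.T@t)
print(telemetry.get_obs())
E
```

```text
{'vertical_fov': 54.845509713444436, 'cx': 318.58662829399753, 'cy': 240.02684433898537, 'rvec': array([ 0.71637311,  2.55196523, -1.20233835]), 'tvec': array([ 0.51778596, -0.14066754,  1.55025256])} [1.11103553 0.82770079 0.87845553]
{'vertical_fov': 54.89198382473632, 'cx': 314.6381219414331, 'cy': 237.35769445053472, 'rvec': array([ 2.14777549, -2.16255845,  0.12903752]), 'tvec': array([-0.00383262,  0.60972063,  1.01568989])} [ 0.47920322 -0.01235314  1.08333354]
{'time': 0.1, 'q': array([ 6.42851438e+01,  5.00722890e+00,  1.00384264e+01,  9.50992287e+01,
       -1.36134693e-03,  9.00000731e+01]), 'qd': array([ 0.00410072, -0.04098051,  0.09081533,  0.04656233,  0.05423469,
        0.00618142]), 'joint_efforts': array([ 2.03606210e-04, -5.21561801e+01,  4.65652871e+01,  1.60728686e-02,
       -2.30369869e-05,  8.68651966e-06]), 'ee_pos': array([0.23855524, 0.49533664, 0.22705579]), 'tcp_rot': array([-1.79931969e+02,  1.36143272e-03,  1.54285072e+02]), 'wrist_force': array([ 1.24821739, -0.09816518,  0.09733147]), 'torque': array([ 0.05018903, -0.04688977,  0.05415838]), 'grasp_force': 0.0, 'opening': 0.08520206197921348}
```

View pics/scene0.png

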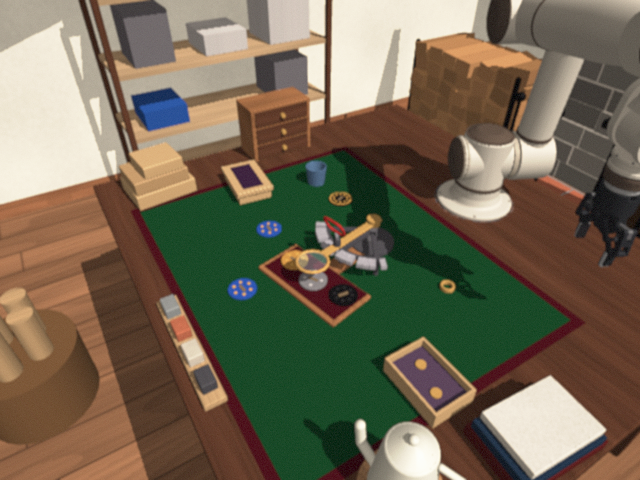

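View pics/top0.png

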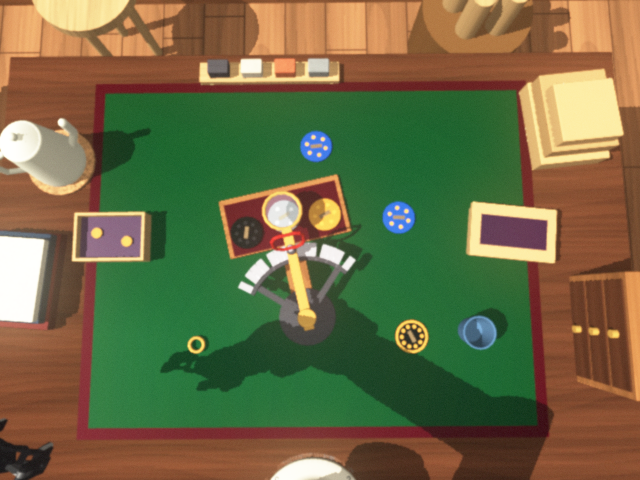

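The top view shows the hub at (306,318), lens at (282,211) and red ring at (288,241). The brass guard is at (324,213), right of the lens (the −0.4 side), and the dark guard is at (247,232). Possible look-alikes are the blue discs at (316,146) and (398,217) and the front guard at (411,336); none of these is the target. The ring is the only red loop (the red mat border and the orange block at (285,67) are far off).

Run:
```python
from h import *
z=np.load("pics/top0.npz"); im,d=z["im"],z["d"]; P=pts("top",d)
hsv=cv2.cvtColor(im,cv2.COLOR_RGB2HSV); H,S,V=[hsv[...,i].astype(int) for i in range(3)]
v,u=np.mgrid[:480,:640]; Z=P[...,2]
box=lambda a,b,c,e:(u>=a)&(u<b)&(v>=c)&(v<e)
m=box(270,345,290,340)&(Z>.085)&(Z<.103); print("hub+arm",m.sum(),np.median(P[m],0))
m2=m&(v>305); print("hub",m2.sum(),(P[m2].min(0)+P[m2].max(0))/2,np.ptp(P[m2],0))
m=box(255,312,185,300)&(Z>.07)&(Z<.095)&(S>100)&(H>12)&(H<35); 
print("arm/rim",m.sum()); q=m&(v<233)
(c,r)=cv2.minEnclosingCircle(np.argwhere(q)[:,::-1].astype(np.float32)); print("lens px",c,r,ray("top",c,.083))
q=m&(v>250)&(v<300); (vx,vy,x0,y0)=cv2.fitLine(P[q][:,:2].astype(np.float32),cv2.DIST_HUBER,0,.01,.01).ravel(); print("arm line",vx,vy,x0,y0,np.degrees(np.arctan2(vy,vx)))
m=box(260,320,225,260)&((H<6)|(H>174))&(S>170)&(V>90)&(Z>.1); p=P[m]; print("ring",m.sum(),p.mean(0),p.min(0),p.max(0))
for n,b in(("brass",box(309,345,195,232)&(S>120)&(H>15)&(H<35)&(Z<.03)),("dark",box(225,268,214,252)&(V<60))):
    (c,r)=cv2.minEnclosingCircle(np.argwhere(b)[:,::-1].astype(np.float32)); print(n,c,r,ray("top",c,.016))
z2=np.load("pics/scene0.npz"); 
a=cv2.resize(z["im"][180:345,210:370],None,fx=3,fy=3,interpolation=2); b=cv2.resize(z2["im"][180:330,250:410],None,fx=2,fy=2,interpolation=2)
o=np.zeros((495,800,3),np.uint8); o[:,:480]=a; o[:300,480:]=b; cv2.imwrite("pics/crop.png",o[:,:,::-1])
```

```text
hub+arm 296 [0.43125419 0.01115558 0.09329475]
hub 282 [0.43207058 0.01117698 0.09199651] [0.03966174 0.03820405 0.01261199]
arm/rim 991
lens px (282.7115478515625, 211.71153259277344) 21.240781784057617 [0.66134667 0.06158536 0.083     ]
arm line 0.97465974 0.22369274 0.5097837 0.028122926 12.926019
ring 187 [0.59012959 0.04547207 0.16402267] [ 0.47920322 -0.01235314  0.12337073] [0.60613684 0.08131705 1.08333354]
brass (328.5, 211.0) 20.934520721435547 [ 0.67443866 -0.0408239   0.016     ]
dark (246.22093200683594, 231.77906799316406) 15.309469223022461 [0.6266706  0.15160084 0.016     ]
```

View pics/crop.png

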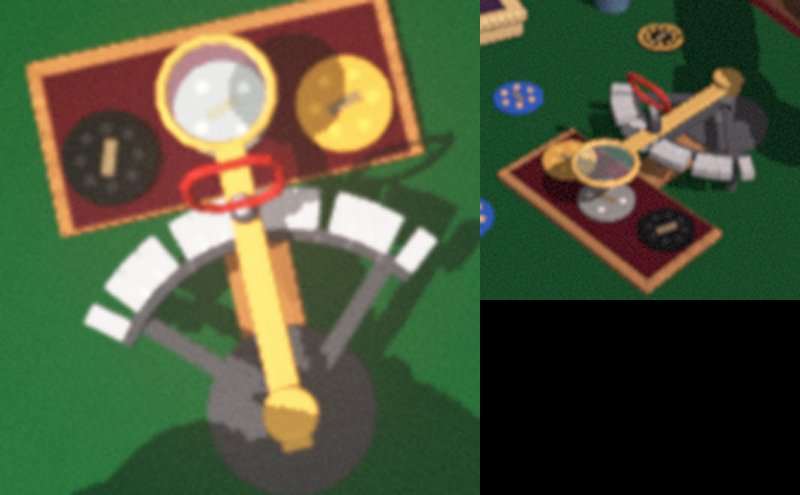

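The crop confirms it: one red loop over the pin, and the brass guard on the clockwise (−0.4) side. The hub diameter comes out at 39 mm, the lens 235 mm out and the ring near 161 mm, all of which fit the description. Next I'll approach with the shut gripper, dipping 25° along the arm.

```bash
cat >> h.py <<'E'
PIV=np.array([.4315,.0115]); PSI=12.6
def pose(r,z,q_deg=0,dip=25,yaw_off=0,tang=0):
    a=np.radians(PSI+q_deg); p=np.r_[PIV+r*np.array([np.cos(a),np.sin(a)])+tang*np.array([-np.sin(a),np.cos(a)]),z]
    b=np.radians(PSI+q_deg+yaw_off); dd=np.radians(dip)
    zt=np.array([np.cos(dd)*np.cos(b),np.cos(dd)*np.sin(b),-np.sin(dd)]); y=np.array([-np.sin(b),np.cos(b),0]); 
    return p,np.stack([np.cross(y,zt),y,zt],1)
def inc(P,frm=None):
    if frm is None:
        o=telemetry.get_obs(); frm=(o["ee_pos"],Ro.from_euler("xyz",o["tcp_rot"],degrees=True).as_matrix())
    p,R=frm; s=R.T@(P[0]-p)*1000; w=Ro.from_matrix(R.T@P[1]).as_rotvec(degrees=True); return np.round(s,1),np.round(w,2)
E
python3 - <<'E'
from h import *
P=pose(.075,.189); print(P[0]); print(inc(P))
P=pose(.05,.30); print(P[0]); print(inc(P))
E
```

```text
[0.50469376 0.02786074 0.189     ]
(array([-442.6, -305.7,   38.4]), array([-21.76, -62.47, -34.02]))
[0.48029584 0.02240716 0.3       ]
(array([-423. , -321.3,  -72.6]), array([-21.76, -62.47, -34.02]))
```

Call:
play_rows --increments '[[[0, 0, -50], [0, 0, 0], 1], [[0, 0, -90], [0, 0, 0], 1], [[-40, -30, -90], [-2.2, -6.2, -3.4], 1], [[-80, -60, -90], [-4.4, -12.5, -6.8], 1], [[-120, -92, -90], [-6.5, -18.7, -10.2], 1], [[-160, -122, -90], [-8.7, -25, -13.6], 1], [[-200, -152, -88], [-10.9, -31.2, -17], 1], [[-240, -182, -86], [-13, -37.5, -20.4], 1], [[-280, -213, -82], [-15.2, -43.7, -23.8], 1], [[-320, -243, -78], [-17.4, -50, -27.2], 1], [[-360, -273, -75], [-19.6, -56.2, -30.6], 1], [[-400, -304, -73], [-21.8, -62.5, -34], 1], [[-423, -321, -73], [-21.8, -62.5, -34], 1], [[-423, -321, -73], [-21.8, -62.5, -34], 1], [[-423, -321, -73], [-21.8, -62.5, -34], 1], [[-423, -321, -73], [-21.8, -62.5, -34], 1]]'

```text
time: 1.7
ee_pos: [0.5761, 0.0251, 0.3145]
tcp_rot: [178.9, 63.2, -167.7]
wrist_force: [-0.5, -0.4, -0.7]
opening: 0.0004
grasp_force: 0.0
```

Run:
```python
from h import *
o=telemetry.get_obs(); print(o["time"],o["q"],o["ee_pos"],o["wrist_force"],o["opening"])
print(inc(pose(.05,.30)))
print(inc(pose(.075,.189)))
```

```text
1.7 [ -6.11684346 -48.49874531 -44.27949902  32.38366349  17.4079095
  -8.56055159] [0.57605236 0.02510205 0.31445428] [-0.5192628  -0.36851853 -0.73847733] 0.0003676270728429467
(array([ 55.3,  19.1, -77.2]), array([ 0.77, -1.77, -0.16]))
(array([143.2,  17.9,  -4.9]), array([ 0.77, -1.77, -0.16]))
```

Run:
```python
from h import *
for r,z,d in((.08,.25,40),(.08,.218,40)): print(inc(pose(r,z,dip=d)))
```

```text
(array([ 86.4,  18.4, -27.9]), array([ 0.78, 13.23, -0.06]))
(array([115. ,  18.1, -13.5]), array([ 0.78, 13.23, -0.06]))
```

Call:
play_rows --increments '[[[0, 0, 0], [0, 7, 0], 1], [[0, 0, 0], [0.8, 13.2, 0], 1], [[0, 0, 0], [0.8, 13.2, 0], 1], [[0, 0, 0], [0.8, 13.2, 0], 1]]'

```text
time: 2.1
ee_pos: [0.5767, 0.0277, 0.3155]
tcp_rot: [179.9, 50.2, -167.3]
wrist_force: [-0.4, -0.2, 0.8]
opening: -0.0003
grasp_force: 0.0
```

Run:
```python
from h import *
o=telemetry.get_obs(); print(o["time"],o["q"],o["ee_pos"])
for r,z,d in((.08,.25,40),(.08,.218,40)): print(inc(pose(r,z,dip=d)))
```

```text
2.1 [ -3.38329215 -37.81878644 -30.36732756  48.40875696  12.33154718
 -10.44002866] [0.57667981 0.02765109 0.31553628]
(array([92.1, 16. , -8.1]), array([0.12, 0.18, 0.04]))
(array([116.7,  16. ,  12.4]), array([0.12, 0.18, 0.04]))
```

Call:
play_rows --increments '[[[20, 16, -45], [0, 0, 0], 1], [[40, 16, -50], [0, 0, 0], 1], [[60, 16, -40], [0, 0, 0], 1], [[80, 16, -30], [0, 0, 0], 1], [[92, 16, -8], [0, 0, 0], 1], [[92, 16, -8], [0, 0, 0], 1], [[92, 16, -8], [0, 0, 0], 1], [[92, 16, -8], [0, 0, 0], 1]]'

```text
time: 2.9
ee_pos: [0.5181, 0.0276, 0.2535]
tcp_rot: [179.9, 49.8, -167.3]
wrist_force: [0.9, 0.3, -0.5]
opening: 0.0002
grasp_force: 0.0
```

Run:
```python
from h import *
o=telemetry.get_obs(); print(o["time"],o["q"],o["ee_pos"])
for r,z,d in((.08,.25,40),(.08,.218,40),(.085,.20,35)): print(inc(pose(r,z,dip=d)))
```

```text
2.9 [ -4.07825841 -48.5653739  -41.75810332  48.28070291  12.88226384
 -11.02451012] [0.51809572 0.02756628 0.25345926]
(array([ 7.8,  3.2, -3.9]), array([ 0.23, -0.21,  0.07]))
(array([32.2,  3.2, 16.8]), array([ 0.23, -0.21,  0.07]))
(array([42.8,  3.1, 32.2]), array([ 0.23, -5.21,  0.06]))
```

Run:
```python
from h import *
print(inc(pose(.092,.207,dip=40)))
```

```text
(array([32.9,  3.1, 33.1]), array([ 0.23, -0.21,  0.07]))
```

Call:
play_rows --increments '[[[15, 3, 15], [0, 0, 0], 1], [[33, 3, 33], [0.2, -0.2, 0], 1], [[33, 3, 33], [0.2, -0.2, 0], 1], [[33, 3, 33], [0.2, -0.2, 0], 1], [[33, 3, 33], [0.2, -0.2, 0], 1]]'

```text
time: 3.4
ee_pos: [0.5257, 0.0309, 0.2089]
tcp_rot: [-180.0, 49.9, -167.3]
wrist_force: [-0.0, -0.6, 0.2]
opening: -0.0
grasp_force: 0.0
```

Run:
```python
from h import *
o=telemetry.get_obs(); print(o["time"],o["q"],o["ee_pos"],o["tcp_rot"],o["wrist_force"])
im,d=save("top","t1"); im2,d2=save("scene","s1")
P=pts("top",d); hsv=cv2.cvtColor(im,cv2.COLOR_RGB2HSV); H,S,V=[hsv[...,i].astype(int) for i in range(3)]
v,u=np.mgrid[:480,:640]
# red loop in both pictures
for n,I in(("top",im),("scene",im2)):
    h=cv2.cvtColor(I,cv2.COLOR_RGB2HSV); w=proj(n,[.59,.046,.155]); m=((h[...,0]<6)|(h[...,0]>174))&(h[...,1]>170)&(h[...,2]>90)&(np.hypot(u-w[0],v-w[1])<32)
    print(n,w,m.sum(),u[m].min(),u[m].max(),v[m].min(),v[m].max())
    for k in("top","bot","L","R"):
        pass
    a=np.radians(PSI); e=np.array([np.cos(a),np.sin(a),0]);t=np.array([-np.sin(a),np.cos(a),0]); C=np.r_[PIV+.161*e[:2],.149]
    print(" pred",[proj(n,x).round(1) for x in(C,C+[*(e[:2]*.011),.024],C-[*(e[:2]*.011),.024],C+t*.032,C-t*.032)])
    print(" tip",proj(n,o["ee_pos"]+.019*Ro.from_euler("xyz",o["tcp_rot"],degrees=True).as_matrix()[:,2]))
    c=cv2.resize(I[int(w[1])-50:int(w[1])+50,int(w[0])-50:int(w[0])+50],(400,400),interpolation=2)
    O=c if n=="top" else np.hstack([O,c])
cv2.imwrite("pics/c1.png",O[:,:,::-1])
```

```text
3.4 [ -3.24327088 -48.56408027 -46.7995298   43.013307    12.11664803
 -10.45303185] [0.525728   0.03088403 0.20888789] [-179.97242359   49.8612193  -167.2709698 ] [-0.02301474 -0.64492591  0.20017084]
top [287.72393706 240.03194101] 208 270 304 231 249
 pred [array([287.6, 241.1]), array([285.6, 234.3]), array([289.5, 247.5]), array([272.3, 244.6]), array([302.9, 237.5])]
 tip [292.55259278 263.33033297]
scene [333.41032239 224.51221893] 109 324 345 217 235
 pred [array([333.9, 226.3]), array([331.1, 220.7]), array([336.7, 231.8]), array([343. , 231.9]), array([325.2, 220.9])]
 tip [347.66010873 203.00402167]
```

View pics/c1.png

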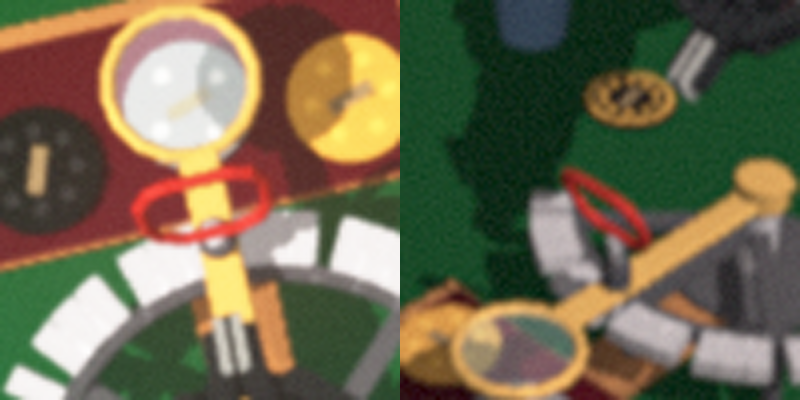

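The top ring box, cols 270–304 and rows 231–249, matches my prediction to within about 1 px. The fingertips are visible near (294,269) in the top view, so I'll check how far they really reach.

Run:
```python
from h import *
o=telemetry.get_obs(); R=Ro.from_euler("xyz",o["tcp_rot"],degrees=True).as_matrix()
for n,f in(("top","t1"),("scene","s1")):
    z=np.load(f"pics/{f}.npz"); P=(pts(n,z["d"])-o["ee_pos"])@R*1000
    for a in range(-60,32,8):
        m=(abs(P[...,0])<30)&(abs(P[...,1])<60)&(P[...,2]>=a)&(P[...,2]<a+8); p=P[m]
        if len(p): print(n,a,len(p),p[:,:2].min(0).round(),p[:,:2].max(0).round())
print(inc(pose(.163,.149,dip=40)))
```

```text
top -60 205 [-16. -36.] [13. 37.]
top -52 89 [-16. -30.] [ 7. 32.]
top -44 51 [-15. -14.] [10. 18.]
top -36 45 [-14. -12.] [-6. 14.]
top -28 47 [-14. -13.] [ 5. 14.]
top -20 48 [-13. -13.] [-7. 14.]
top -12 25 [-13. -10.] [-6. 11.]
top -4 1 [-2. -6.] [-2. -6.]
scene -60 88 [-15. -36.] [16. 42.]
scene -52 85 [-15. -32.] [13. 35.]
scene -44 45 [-13. -13.] [10. 20.]
scene -36 38 [-13. -14.] [ 7. 16.]
scene -28 35 [-14. -12.] [ 7. 16.]
scene -20 38 [-14. -14.] [ 6. 16.]
scene -12 36 [-12. -11.] [12. 14.]
scene -4 13 [-10.  -4.] [8. 8.]
(array([ 2.3,  1.6, 89.5]), array([ 0.07, -0.16,  0.07]))
```

Call:
play_rows --increments '[[[1, 1, 8], [0, 0, 0], 1], [[2, 1.6, 16], [0, 0, 0], 1], [[2, 1.6, 24], [0, 0, 0], 1], [[2, 1.6, 32], [0, 0, 0], 1], [[2, 1.6, 40], [0, 0, 0], 1], [[2, 1.6, 48], [0, 0, 0], 1], [[2, 1.6, 56], [0, 0, 0], 1], [[2, 1.6, 63], [0, 0, 0], 1], [[2, 1.6, 70], [0, 0, 0], 1], [[2, 1.6, 70], [0, 0, 0], 1], [[2, 1.6, 70], [0, 0, 0], 1]]'

```text
time: 4.6
ee_pos: [0.5757, 0.044, 0.159]
tcp_rot: [179.9, 49.6, -167.3]
wrist_force: [0.2, -0.6, -0.4]
opening: -0.0
grasp_force: 0.0
```

```bash
cat > look.py <<'E'
from h import *
import sys
def look(tag,view=True):
    o=telemetry.get_obs(); R=Ro.from_euler("xyz",o["tcp_rot"],degrees=True).as_matrix(); print(o["time"],o["ee_pos"].round(4),o["tcp_rot"].round(1),o["wrist_force"].round(2))
    S=[]
    for n in("top","scene"):
        I,d=save(n,tag+n); w=proj(n,[.59,.03,.15]).astype(int); S.append(cv2.resize(I[w[1]-50:w[1]+50,w[0]-50:w[0]+50],(400,400),interpolation=2))
        P=(pts(n,d)-o["ee_pos"])@R*1000; hs=cv2.cvtColor(I,cv2.COLOR_RGB2HSV); g=(abs(P[...,0])<18)&(abs(P[...,1])<18)&(P[...,2]>-40)&(P[...,2]<30)&(hs[...,1]<90)
        print(n,"finger max axial",np.percentile(P[g][:,2],97) if g.any() else None)
    cv2.imwrite(f"pics/{tag}.png",np.hstack(S)[:,:,::-1])
if __name__=="__main__": look(sys.argv[1])
E
python3 look.py l2; python3 -c "
from h import *
print(inc(pose(.1725,.1394,dip=40)))"
```

```text
4.6 [0.5757 0.044  0.159 ] [ 179.9   49.6 -167.3] [ 0.18 -0.63 -0.41]
top finger max axial -7.915699179602648
scene finger max axial -2.7377636322828383
(array([-0.6, -0.2, 31.9]), array([ 0.09, -0.3 ,  0.04]))
```

View pics/l2.png

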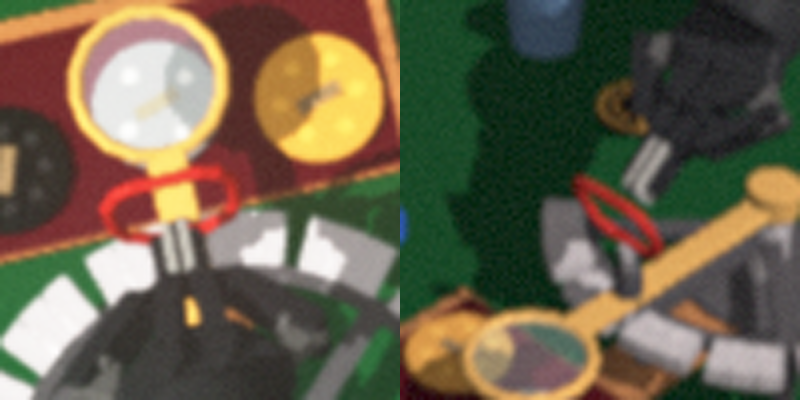

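Call:
play_rows --increments '[[[0, 0, 4], [0, 0, 0], 1], [[0, 0, 9], [0, 0, 0], 1], [[0, 0, 14], [0, 0, 0], 1], [[0, 0, 19], [0, 0, 0], 1], [[-0.5, 0, 24], [0, 0, 0], 1], [[-0.5, 0, 29], [0, 0, 0], 1], [[-0.5, 0, 34], [0, 0, 0], 1], [[-0.5, 0, 36], [0, 0, 0], 1], [[-0.5, 0, 36], [0, 0, 0], 1], [[-0.5, 0, 36], [0, 0, 0], 1]]'

```text
time: 5.7
ee_pos: [0.6028, 0.0501, 0.1363]
tcp_rot: [180.0, 49.7, -167.3]
wrist_force: [-0.3, -0.4, -0.5]
opening: 0.0001
grasp_force: 0.0
```

```bash
python3 look.py l3; python3 -c "
from h import *
R=pose(.17,.15,dip=40)[1]; print('up 10mm in tool', R.T@[0,0,10])"
```

```text
5.7 [0.6028 0.0501 0.1363] [ 180.    49.7 -167.3] [-0.33 -0.41 -0.49]
top finger max axial -17.3175506294662
scene finger max axial -2.2911079282965234
up 10mm in tool [-7.66044443  0.         -6.4278761 ]
```

View pics/l3.png

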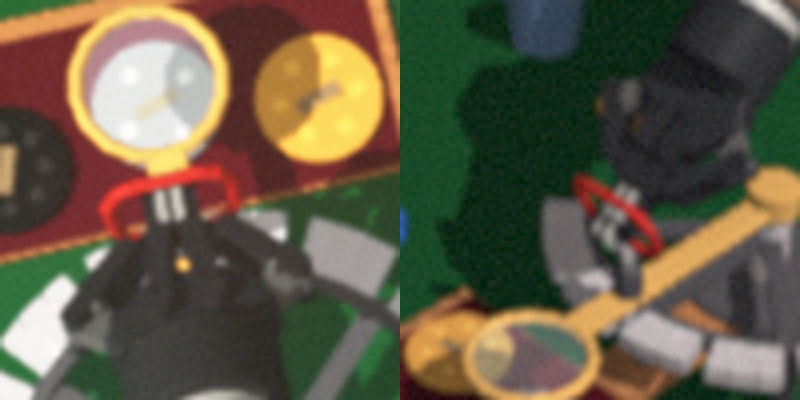

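The fingers are through the loop and under the top bar, at (170,200) in the top crop and (620,215) in the scene crop. Now I'll lift straight up in steps.

Call:
play_rows --increments '[[[-2.3, 0, -1.9], [0, 0, 0], 1], [[-4.6, 0, -3.9], [0, 0, 0], 1], [[-6.9, 0, -5.8], [0, 0, 0], 1], [[-9.2, 0, -7.7], [0, 0, 0], 1], [[-10.7, 0, -9], [0, 0, 0], 1], [[-12.3, 0, -10.3], [0, 0, 0], 1], [[-12.3, 0, -10.3], [0, 0, 0], 1], [[-12.3, 0, -10.3], [0, 0, 0], 1]]'

```text
time: 6.6
ee_pos: [0.6025, 0.05, 0.1513]
tcp_rot: [179.9, 49.6, -167.4]
wrist_force: [-2.4, -0.3, -4.1]
opening: 0.0002
grasp_force: 2.0
```

Call:
play_rows --increments '[[[-1.5, 0, -1.3], [0, 0, 0], 1], [[-3, 0, -2.6], [0, 0, 0], 1], [[-4.6, 0, -3.9], [0, 0, 0], 1], [[-6.2, 0, -5.1], [0, 0, 0], 1], [[-7.7, 0, -6.4], [0, 0, 0], 1], [[-9.2, 0, -7.7], [0, 0, 0], 1], [[-9.2, 0, -7.7], [0, 0, 0], 1], [[-9.2, 0, -7.7], [0, 0, 0], 1]]'

```text
time: 7.4
ee_pos: [0.6027, 0.0501, 0.164]
tcp_rot: [179.9, 49.6, -167.3]
wrist_force: [-4.6, -0.9, -6.1]
opening: 0.0006
grasp_force: 3.7
```

Run:
```python
from h import *
v,u=np.mgrid[:480,:640]
def bb(n,I):
    h=cv2.cvtColor(I,cv2.COLOR_RGB2HSV); w=proj(n,[.59,.046,.16]); m=((h[...,0]<6)|(h[...,0]>174))&(h[...,1]>170)&(h[...,2]>90)&(np.hypot(u-w[0],v-w[1])<32); return u[m].min(),u[m].max(),v[m].min(),v[m].max()
a=np.load("pics/l3scene.npz")["im"]; print(bb("scene",a)); I,d=save("scene","s4"); print(bb("scene",I))
print("px for 10mm up",proj("scene",[.6,.05,.17])-proj("scene",[.6,.05,.16]))
a=np.load("pics/l3top.npz")["im"]; print(bb("top",a)); I,d=save("top","t4"); print(bb("top",I))
```

```text
(np.int64(324), np.int64(345), np.int64(216), np.int64(235))
(np.int64(324), np.int64(344), np.int64(212), np.int64(231))
px for 10mm up [ 0.06810759 -3.13502006]
(np.int64(269), np.int64(305), np.int64(230), np.int64(249))
(np.int64(269), np.int64(304), np.int64(230), np.int64(247))
```

Run:
```python
from h import *
o=telemetry.get_obs(); print(o["q"].round(1)); R0=Ro.from_euler("xyz",o["tcp_rot"],degrees=True).as_matrix()
v=o["ee_pos"][:2]-PIV; print(np.hypot(*v),np.degrees(np.arctan2(v[1],v[0])))
for q in range(-2,-17,-2):
    G=Ro.from_euler("z",q,degrees=True).as_matrix(); p=o["ee_pos"].copy(); p[:2]=PIV+G[:2,:2]@v; p[2]+=.001; print(q,*inc((p,G@R0),(o["ee_pos"],R0)))
```

```text
[  0.2 -34.3 -45.1  30.3   9.5  -8.1]
0.17554626422742015 12.697407986066267
-2 [-0.7 -6.1 -0.7] [ 1.52 -0.    1.3 ]
-4 [ -0.5 -12.2  -1. ] [ 3.05 -0.    2.59]
-6 [ -0.1 -18.3  -1.4] [ 4.57 -0.    3.89]
-8 [  0.3 -24.4  -2. ] [ 6.09 -0.    5.18]
-10 [  1.  -30.5  -2.7] [ 7.62 -0.01  6.48]
-12 [  1.7 -36.5  -3.6] [ 9.14 -0.01  7.77]
-14 [  2.6 -42.5  -4.6] [ 1.067e+01 -1.000e-02  9.070e+00]
-16 [  3.6 -48.4  -5.9] [ 1.219e+01 -1.000e-02  1.036e+01]
```

Call:
play_rows --increments '[[[-0.7, -3, -0.6], [0.8, 0, 0.6], 1], [[-0.7, -6.1, -0.7], [1.5, 0, 1.3], 1], [[-0.6, -9, -0.8], [2.3, 0, 1.9], 1], [[-0.5, -12.2, -1], [3, 0, 2.6], 1], [[-0.3, -15.2, -1.2], [3.8, 0, 3.2], 1], [[-0.1, -18.3, -1.4], [4.6, 0, 3.9], 1], [[-0.1, -18.3, -1.4], [4.6, 0, 3.9], 1], [[-0.1, -18.3, -1.4], [4.6, 0, 3.9], 1]]'

```text
time: 8.3
ee_pos: [0.606, 0.032, 0.1653]
tcp_rot: [180.0, 49.7, -173.3]
wrist_force: [-4.8, -1.3, -4.7]
opening: 0.0003
grasp_force: 3.7
```

```bash
cat > lens.py <<'E'
from h import *
def arm():
    o=telemetry.get_obs(); I,d=camera("top"); P=pts("top",d); h=cv2.cvtColor(I,cv2.COLOR_RGB2HSV).astype(int); v,u=np.mgrid[:480,:640]
    rr=np.hypot(P[...,0]-PIV[0],P[...,1]-PIV[1])
    m=(P[...,2]>.06)&(P[...,2]<.1)&(rr>.18)&(rr<.30)&(h[...,1]>100)&(h[...,0]>12)&(h[...,0]<35)
    c,r=cv2.minEnclosingCircle(np.argwhere(m)[:,::-1].astype(np.float32)); p=ray("top",c,.083); e=p[:2]-PIV
    L=ray("top",c,.083)
    print("t",o["time"],"tcp",o["ee_pos"].round(4),"F",o["wrist_force"].round(1),"lens px",np.round(c,1),round(r,1),"dist",np.hypot(*e).round(4),"arm deg rel",round(float(np.degrees(np.arctan2(e[1],e[0]))-12.3),2))
    w=o["ee_pos"][:2]-PIV; print("finger deg rel",round(float(np.degrees(np.arctan2(w[1],w[0]))-12.6),2))
    rd=((h[...,0]<6)|(h[...,0]>174))&(h[...,1]>170)&(h[...,2]>90)&(P[...,2]>.11)&(P[...,2]<.21)&(rr<.2)
    q=P[rd]; print("ring",len(q),"z max/min",np.percentile(q[:,2],[3,97]).round(4), "az",round(float(np.degrees(np.arctan2(*(( q[:,:2].min(0)+q[:,:2].max(0))/2-PIV)[::-1]))-12.6),1)); return I
if __name__=="__main__": arm()
E
python3 lens.py
```

```text
t 8.3 tcp [0.606  0.032  0.1653] F [-4.8 -1.3 -4.7] lens px [293.1 209.5] 20.7 dist 0.2362 arm deg rel -5.68
finger deg rel -5.89
ring 146 z max/min [0.1602 0.1934] az -6.2
```

Call:
play_rows --increments '[[[0.1, -3, 0], [0.8, 0, 0.6], 1], [[0.1, -6.1, 0], [1.5, 0, 1.3], 1], [[0.2, -9, -0.1], [2.3, 0, 1.9], 1], [[0.3, -12.2, -0.3], [3, 0, 2.6], 1], [[0.5, -15.2, -0.5], [3.8, 0, 3.2], 1], [[0.7, -18.3, -0.7], [4.6, 0, 3.9], 1], [[0.9, -21.3, -1], [5.3, 0, 4.5], 1], [[1.1, -24.4, -1.3], [6.1, 0, 5.2], 1], [[1.4, -27.4, -1.7], [6.9, 0, 5.8], 1], [[1.8, -30.5, -2], [7.6, 0, 6.5], 1], [[1.8, -30.5, -2], [7.6, 0, 6.5], 1], [[1.8, -30.5, -2], [7.6, 0, 6.5], 1]]'

```text
time: 9.55
ee_pos: [0.607, 0.0014, 0.1653]
tcp_rot: [179.9, 49.7, 176.6]
wrist_force: [-1.6, -0.6, -5.3]
opening: -0.0001
grasp_force: 2.6
```

```bash
python3 lens.py
```

```text
t 9.55 tcp [0.607  0.0014 0.1653] F [-1.6 -0.6 -5.3] lens px [311.5 208.6] 20.7 dist 0.2366 arm deg rel -15.51
finger deg rel -15.9
ring 154 z max/min [0.1594 0.1935] az -15.6
```

Call:
play_rows --increments '[[[2.3, 0, 1.9], [0, 0, 0], 1], [[4.6, 0, 3.9], [0, 0, 0], 1], [[6.9, 0, 5.8], [0, 0, 0], 1], [[9.2, 0, 7.7], [0, 0, 0], 1], [[11.5, 0, 9.6], [0, 0, 0], 1], [[13.8, 0, 11.6], [0, 0, 0], 1], [[16, 0, 13.5], [0, 0, 0], 1], [[16, 0, 13.5], [0, 0, 0], 1], [[16, 0, 13.5], [0, 0, 0], 1]]'

```text
time: 10.5
ee_pos: [0.6069, 0.0014, 0.1443]
tcp_rot: [179.9, 49.7, 176.6]
wrist_force: [0.7, 0.1, 0.2]
opening: -0.0001
grasp_force: 0.0
```

```bash
python3 lens.py
```

```text
t 10.5 tcp [0.6069 0.0014 0.1443] F [0.7 0.1 0.2] lens px [311.6 209.1] 21.2 dist 0.2355 arm deg rel -15.56
finger deg rel -15.88
ring 169 z max/min [0.1452 0.1892] az -15.6
```

Call:
play_rows --increments '[[[0.1, -3, 0], [0.8, 0, 0.6], 1], [[0.1, -6.1, 0], [1.5, 0, 1.3], 1], [[0.2, -9, -0.1], [2.3, 0, 1.9], 1], [[0.3, -12.2, -0.3], [3, 0, 2.6], 1], [[0.4, -13.7, -0.4], [3.4, 0, 2.9], 1], [[0.5, -15.2, -0.5], [3.8, 0, 3.2], 1], [[0.6, -16.8, -0.6], [4.2, 0, 3.6], 1], [[0.7, -18.3, -0.7], [4.6, 0, 3.9], 1], [[0.8, -19.8, -0.8], [5, 0, 4.2], 1], [[0.9, -21.3, -1], [5.3, 0, 4.5], 1], [[1, -22.8, -1.1], [5.7, 0, 4.9], 1], [[1.1, -24.4, -1.3], [6.1, 0, 5.2], 1], [[1.1, -24.4, -1.3], [6.1, 0, 5.2], 1]]'

```text
time: 11.85
ee_pos: [0.6036, -0.0231, 0.1441]
tcp_rot: [179.9, 49.6, 168.5]
wrist_force: [-0.3, 0.7, -0.2]
opening: 0.0001
grasp_force: 0.5
```

```bash
python3 lens.py
```

```text
t 11.85 tcp [ 0.6036 -0.0231  0.1441] F [-0.3  0.7 -0.2] lens px [315.2 211.5] 23.3 dist 0.2307 arm deg rel -17.58
finger deg rel -23.95
ring 153 z max/min [0.1459 0.1897] az -18.4
```

Call:
play_rows --increments '[[[0, -1, 0], [0.2, 0, 0.2], 1], [[0, -2, 0], [0.5, 0, 0.4], 1], [[0, -3, 0], [0.8, 0, 0.6], 1], [[0, -4, 0], [1, 0, 0.9], 1], [[0, -5, 0], [1.2, 0, 1.1], 1], [[0.1, -6, 0], [1.5, 0, 1.3], 1], [[0.1, -7, -0.1], [1.7, 0, 1.5], 1], [[0.2, -8, -0.1], [2, 0, 1.7], 1], [[0.2, -9, -0.1], [2.3, 0, 1.9], 1], [[0.2, -10, -0.2], [2.5, 0, 2.1], 1], [[0.3, -11, -0.2], [2.8, 0, 2.3], 1], [[0.3, -12, -0.3], [3, 0, 2.6], 1], [[0.3, -12, -0.3], [3, 0, 2.6], 1]]'

```text
time: 13.2
ee_pos: [0.6009, -0.0346, 0.1442]
tcp_rot: [179.8, 49.6, 164.5]
wrist_force: [-0.1, -0.3, -0.2]
opening: 0.0003
grasp_force: 0.0
```

```bash
python3 lens.py
```

```text
t 13.2 tcp [ 0.6009 -0.0346  0.1442] F [-0.1 -0.3 -0.2] lens px [324.5 210.8] 21.5 dist 0.2349 arm deg rel -22.55
finger deg rel -27.83
ring 146 z max/min [0.1402 0.1782] az -22.7
```

The ring dropped 11 mm and the arm is at −22.6°, so the pin has sprung into the notch. I'll centre the finger in the ring, check nothing is touching, then withdraw.

Call:
play_rows --increments '[[[0.2, 4, 0], [-1, 0, -0.9], 1], [[0.3, 8, 0], [-2, 0, -1.7], 1], [[0.5, 12, -0.3], [-3, 0, -2.5], 1], [[0.5, 15.5, -0.5], [-3.9, 0, -3.3], 1], [[3, 15.5, 2], [-3.9, 0, -3.3], 1], [[5.5, 15.5, 4], [-3.9, 0, -3.3], 1], [[5.5, 15.5, 4], [-3.9, 0, -3.3], 1]]'

```text
time: 13.95
ee_pos: [0.6042, -0.0195, 0.1363]
tcp_rot: [179.8, 49.6, 169.7]
wrist_force: [-0.4, 0.2, -0.3]
opening: -0.0001
grasp_force: 0.0
```

```bash
python3 lens.py
```

```text
t 13.95 tcp [ 0.6042 -0.0195  0.1363] F [-0.4  0.2 -0.3] lens px [324.5 210.8] 21.5 dist 0.2349 arm deg rel -22.55
finger deg rel -22.76
ring 156 z max/min [0.1345 0.1787] az -22.7
```

Call:
play_rows --increments '[[[0, 0, -5], [0, 0, 0], 1], [[0, 0, -10], [0, 0, 0], 1], [[0, 0, -15], [0, 0, 0], 1], [[0, 0, -20], [0, 0, 0], 1], [[0, 0, -25], [0, 0, 0], 1], [[0, 0, -32], [0, 0, 0], 1], [[0, 0, -40], [0, 0, 0], 1], [[0, 0, -50], [0, 0, 0], 1], [[0, 0, -60], [0, 0, 0], 1], [[0, 0, -75], [0, 0, 0], 1], [[0, 0, -90], [0, 0, 0], 1], [[-20, 0, -90], [0, 0, 0], 1], [[-40, 0, -90], [0, 0, 0], 1], [[-70, 0, -90], [0, 0, 0], 1], [[-100, 0, -90], [0, 0, 0], 1], [[-100, 0, -90], [0, 0, 0], 1], [[-100, 0, -90], [0, 0, 0], 1]]'

```text
time: 15.7
ee_pos: [0.6003, -0.019, 0.2719]
tcp_rot: [179.8, 49.6, 169.6]
wrist_force: [-1.0, 0.0, -0.6]
opening: -0.0
grasp_force: 0.0
```

```bash
python3 lens.py; python3 look.py l9
```

```text
t 15.7 tcp [ 0.6003 -0.019   0.2719] F [-1.   0.  -0.6] lens px [324.5 209.2] 20.1 dist 0.2385 arm deg rel -22.42
finger deg rel -22.83
ring 73 z max/min [0.1581 0.176 ] az -22.6
15.75 [ 0.5999 -0.0189  0.271 ] [179.8  49.6 169.7] [ 0.19 -1.02 -1.2 ]
top finger max axial -8.902267559734854
scene finger max axial -2.856048995700279
```

View pics/l9.png

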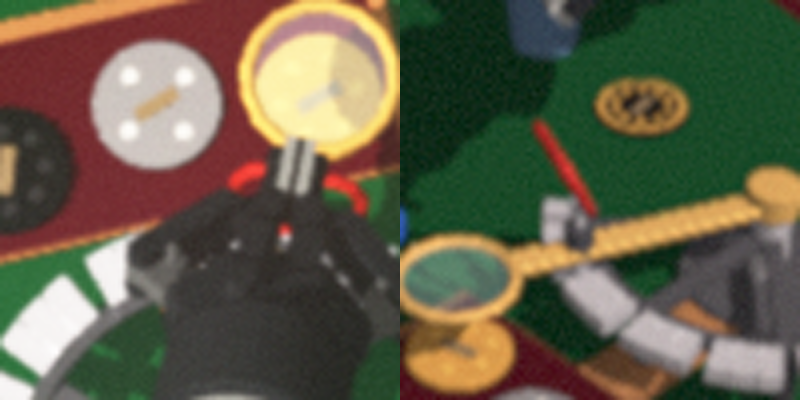

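The lens stands over the brass guard, at (320,85) in the crop. The pin is down and the gripper is about 100 mm clear of the ring.

```bash
python3 -c "
from h import *
print(workorder.job_done())"
```

```text
the job is handed in; nothing more can be done
None
```

The job is handed in: the arm was swung one notch to about −0.39 rad, the lens is over the brass guard, the pin has dropped into that notch, and the gripper is clear of everything; the hand-in returned no verdict.

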